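Load the height gauge and hold its spring shuttle at the mark

ROBOT

A 7-joint arm with a two-finger parallel gripper is mounted at the origin on a cart in front of the work surface, level with it; the furniture and walls round the work are solid. World frame = base frame: x ahead of the robot, y to its left, z up, the work surface at z = 0. Lengths are in m, angles in rad, forces in N, time in s.
With the tool pointing down it reaches from about 0.4 to 0.85 m from the base axis. Payload 10.4 kg.
Tool frame: the origin (TCP) lies on the centre line of the jaws, within the pads' length; the fingertips stand 22 mm ahead of it and the grasp point (between the pads) lies 3 mm ahead of it; z points along the fingers, y is the direction in which the jaws open and shut (so a half turn about z gives the same grasp; the last joint's range is limited). The gripper opens to 85 mm and grips with 20 to 120 N. Pads are 22 mm wide; open, the fingers measure 114 mm over their backs; the gripper's body (76 mm by 85 mm) begins 54 mm behind the grasp point. The pads swing forward as they close: fully open they stand 13 mm farther back than shut.
Start: joints at [-1.243, 0.332, -0.065, 1.46, 0.022, 1.35, -0.088], TCP at [0.215, 0.587, 0.253] pointing down, gripper open.
Joint ranges: [-2.6, 2.6], [-0.5, 2.12], [-1.47, 1.34], [0.16, 2.42], [-1.27, 4.41], [0.06, 2.06], [-2.6, 2.6]. Speed limits (rad/s): [2.22, 2.22, 2.79, 2.79, 3.14, 3.14, 3.14].

INTERFACE

Orientations are given as a 3x3 rotation matrix whose columns are the frame's x, y, z axes.
In Python, from bench import observe, get_image, calibration, job_done gives the robot as it stands. The module is installed in compiled form; this text tells all that it offers.
- The arm moves only by the tool step_arm, never from a script. Its arguments are lists of equal length, an entry for each row: "fingers": the closure, from 0 (fully open) to 1 (shut); "delta_pos": the shift along the world's x, y, z as a fraction of full scale, a list of three; "rot": the turn, a rotation vector about the world's x, y, z as a fraction of full scale, a list of three. A call has 1 to 12 rows; each row shifts and turns the commanded pose from where the row before left it; what a row does not reach is not made up. Full scale, the value 1, is 30 mm for a shift and 5 degrees for a turn. A row lasts 1/12 s, in which the tool goes at most 41.7 mm and 7.16 degrees, less where a joint would pass 70% of its speed; a pose out of reach is approached as far as the arm can. A call with a number of a shift or a turn outside -1 to 1 is refused whole. A call with a gripper value outside its range is refused whole. The fingers move at their own pace and stop on an object; "force" is the grip in N (left out, the last holds). Time passes only in rows, so rows that do not move let the fingers close. It gives the time, the measured TCP pose, the force and the opening at its end, in the units of the state.
- observe(): the state, without advancing time (a new reading comes with each control period).
- get_image(name): name is "side" or "top" or "wrist"; returns the picture (420x560x3 uint8, blue, green, red); there is no depth.
- calibration(name): a dict with "intrinsics" (3x3 intrinsics, pixels), "k1" (the pictures are not rectified: a ray, as slopes to the right and down, at radius r is drawn at 1 + k1 r^2 times it, then the intrinsics apply), "rvec" (rotation vector, rad) and "tvec" (3), from world to camera coordinates, as OpenCV has them. Camera axes: x right, y down, z forward; pixel columns grow to the right and rows downward; lengths in m; the calibration is good to about 2 mm. A picture is of the moment at which its call begins: read the wrist's pose just before it. calibration takes no time and is no camera call; for the wrist camera it gives the pose at the moment of the call.
- job_done(): hands the job in, once; it reports no verdict.
The state is a dict: "time_s": time; "qpos": joint angles; "qvel": joint speeds; "tau": joint torques, N m; "eef_pos": TCP position; "eef_rot": TCP orientation; "force": force on the tool from outside, world axes, zero at the start; "moment": the same for the moment, N m; "grip_width": finger opening in m.
Only numpy, scipy, OpenCV 4.12 (cv2) and the standard library are available. Lean on these libraries where they do the work, as an engineer would, in place of code of your own. Each camera call takes 0.05 s, during which the arm holds its last target. There are 200 camera calls.

TASK

Of the three loose steel sleeves, take the one of middle height (the tallest that still passes under the grey bridge of the gauge) and set it upright over the shuttle's locating pin, fully down. Then pull the spring-loaded shuttle out by its upright pull plate, which carries the sleeve in under the bridge, until the shuttle's pointer lines up with the mark on the bridge's arm, and finish holding it still there in the gripper: the spring takes it back if it is let go. Leave the other two sleeves and the things lying around where they are.

Things in the scene. Friction and masses are not known exactly. Their poses are not given: they have to be found in the camera images.
- sleeve_a_center (a point): Centre (half-way up) of the short plain steel sleeve: 36 mm outside diameter, 20 mm bore, 25 mm tall, 0.10 kg, standing upright on the bench among two look-alikes. z up.
- sleeve_b_center (a point): Centre (half-way up, 17.5 mm above its underside) of the middle plain steel sleeve, the one to use: 36 mm outside diameter, 20 mm bore, 35 mm tall, 0.14 kg, standing upright on the bench. z up.
- sleeve_c_center (a point): Centre (half-way up) of the tall plain steel sleeve: 36 mm outside diameter, 20 mm bore, 45 mm tall, 0.18 kg, standing upright on the bench; too tall for the bridge. z up.
- shuttle: Aluminium shuttle plate, 218 x 50 x 10 mm, sliding level between low rails (1 mm higher than it) on a fixed steel base. Origin: foot of the pin, on its top face, 21 mm above the bench. +x: direction of pull (to the robot's left, turned up to 0.3 rad), z up. Spring draws it to -x, home: 3 N there, 0.8 N more per cm. It starts home; travel 98 mm, the mark 65 to 87 mm from home.
- pin_foot (a point): Foot of the steel locating pin on the shuttle plate (same point and axes as shuttle). The pin is 13 mm in diameter, 21 mm tall, tapered over its upper 7 mm. A sleeve seated on it stands with its underside on the plate. A dark spring barrel of 22 mm diameter, top 32 mm above the bench, begins 40 mm from the pin along -x.
- handle (a point): Grip point of the shuttle's upright steel pull plate, 175 mm from the pin along +x: 12 mm thick along the pull direction (shuttle x), 36 mm wide across it (shuttle y), its top edge 91 mm above the bench (18 mm above this point); the plate is free down to 30 mm above the bench. Axes as the shuttle.
- pointer (a point): Tip of the dark steel pointer blade that sticks out of the shuttle's +y side, 125 mm from the pin along +x. Axes as the shuttle.
- mark (a point): Tip of the dark steel pointed mark on the fixed arm of the bridge, beside the shuttle's +y side; x axis parallel to that of the shuttle. The shuttle is at the mark when pointer and mark are level along x (they differ a few mm in y); the pin then stands below the sight hole of the bridge.
- seal_seat: Bystander: black and white seal ring, 62 mm across, 20 mm high, lying beyond the gauge; origin under its centre.
- tape_roll: Bystander: white roll of thread tape, 50 mm across, 14 mm high, lying beyond the gauge; origin under its centre.
- spanner: Bystander: bright combination spanner, 180 x 45 x 9 mm, lying beyond the sleeves; origin under its centre.
- bridge: Fixed grey portal over the shuttle, 34 mm long in x, 112 mm wide in y, with a sight hole; origin below its centre, 125 mm from the mark along -x, 10 mm above the bench. Underside of its top plate 60 mm and top 73 mm above the bench.
Things that resemble listed ones, but are neither listed nor needed, are in the scene too. What is shaped like the part that bears sleeve_b_center but blue or purple is not meant.

How it is judged:
On the way:
1. the middle sleeve stands fully down over the pin while the shuttle is still home (z of sleeve_b_center in the frame of pin_foot below 0.0205 m and horizontal distance between sleeve_b_center and pin_foot below 0.007 m and angle between sleeve_b_center's own z axis and vertical below 0.1 rad and distance of shuttle from where it was at the start of the episode below 0.012 m), for 0.2 s.
At the end, for the whole second after the job is handed in: The middle sleeve (35 mm) is upright on the pin, its underside within 3 mm of the plate; the pointer is within 5 mm of the mark along the slide; the shuttle is still (under 10 mm/s) and the fingers hold it there against the spring (contact over 3 N) through the last second (x of pointer in the frame of mark between -0.005 and 0.005 m and linear speed of shuttle below 0.01 m/s and contact force between the fingers and shuttle above 3 N and z of sleeve_b_center in the frame of pin_foot below 0.0205 m and horizontal distance between sleeve_b_center and pin_foot below 0.007 m and angle between sleeve_b_center's own z axis and vertical below 0.1 rad); the arm keeps its last pose, push and grip.
It fails at once if another sleeve is moved (over 30 mm) or tipped (distance of any of sleeve_a_center, sleeve_c_center from where it was at the start of the episode above 0.03 m or angle between any of sleeve_a_center, sleeve_c_center's own z axis and vertical above 0.5 rad).
It fails at once if a bystander is moved (over 30 mm) (distance of any of seal_seat, tape_roll, spanner from where it was at the start of the episode above 0.03 m).
It also fails if it takes over 48 s, if anything falls off the work surface, if the arm or the gripper's body presses on something with over 40 N, if the wrist force passes 120 N, or if a joint passes its speed limit or range.

## Working session

There is one attempt and no reset: what is moved stays moved. The work goes in short steps, Python scripts to look and compute and a tool call to move; the robot and the scene stay as the last step left them, time stands still between calls to the robot, and variables do not carry over. Pictures are saved under pics/ and viewed, about 8 in all and at most 12, crops included, and the job is handed in when it is done.

Besides the shell and the picture viewer there is one more tool, called after "Request:" as name(argument=value, ...) on one line, values as JSON. step_arm: Moves the arm, as the interface text tells. Shift numbers are shares of 30 mm and turn numbers shares of 5 degrees, none past 1 either way. Its arguments: {"type":"object","properties":{"fingers":{"type":"array","items":{"type":"number"}},"delta_pos":{"type":"array","items":{"type":"array","items":{"type":"number","minimum":-1,"maximum":1}}},"rot":{"type":"array","items":{"type":"array","items":{"type":"number","minimum":-1,"maximum":1}}},"force":{"type":"number"}},"required":["fingers","delta_pos","rot"]}

```bash
mkdir -p pics; cat > h.py <<'E'
import numpy as np, cv2
from bench import observe, get_image, calibration, job_done
def cal(n):
    c=calibration(n); R=cv2.Rodrigues(np.array(c['rvec'],float))[0]
    return np.array(c['intrinsics']),c['k1'],R,np.array(c['tvec'],float).ravel()
def ray(C,uv):
    K,k1,R,t=C
    p=cv2.undistortPoints(np.array([[uv]],float),K,np.array([k1,0,0,0.]))[0,0]
    return -R.T@t, R.T@np.array([p[0],p[1],1])
def onz(C,uv,z):
    o,d=ray(C,uv); return o+d*(z-o[2])/d[2]
def proj(C,P):
    K,k1,R,t=C
    return cv2.projectPoints(np.array(P,float).reshape(-1,1,3),cv2.Rodrigues(R)[0],t,K,np.array([k1,0,0,0.]))[0].reshape(-1,2)
def two(C1,u1,C2,u2):
    o1,d1=ray(C1,u1);o2,d2=ray(C2,u2)
    s=np.linalg.lstsq(np.stack([d1,-d2],1),o2-o1,rcond=None)[0]
    a=o1+d1*s[0];b=o2+d2*s[1]; return (a+b)/2,np.linalg.norm(a-b)
E
python3 - <<'E'
from h import *
for n in ['side','top']:
    cv2.imwrite(f'pics/{n}0.png',get_image(n)); C=cal(n); print(n,-C[2].T@C[3],C[0][0,0],C[1])
s=observe();print(s['time_s'],s['eef_pos'],np.round(s['eef_rot'],3),s['grip_width'])
E
```

```text
side [ 0.62345191 -0.80366517  0.79869853] 441.3482217481929 0.03388179792788734
top [0.33858957 0.01834303 1.38840536] 513.2159296160496 -0.1520785600486417
0.1 [0.21466168 0.58666401 0.25261129] [[-0.939  0.344 -0.   ]
 [ 0.344  0.939 -0.001]
 [-0.    -0.001 -1.   ]] 0.08518130069222896
```

View pics/top0.png

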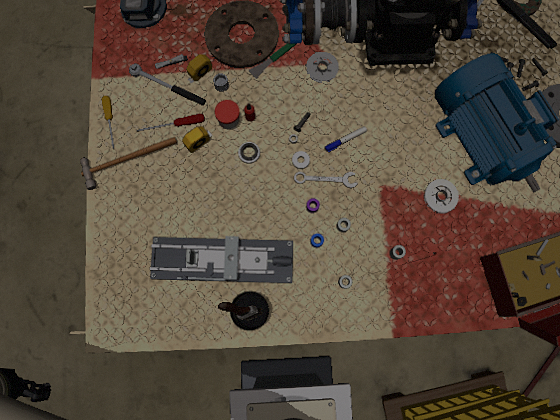

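View pics/side0.png

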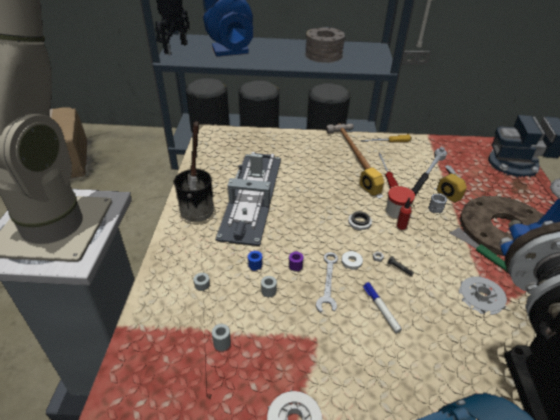

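Top view: the steel candidates are at (343,226), (345,282) and (398,252). The blue (317,241) and purple (313,205) ones are decoys. The gauge spans (150–293, 237–282), with the bridge near (231,258). The side view shows the same steel sleeves at (269,286), (202,281) and (221,337). Next, enlarged crops.

```bash
python3 - <<'E'
from h import *
t=cv2.imread('pics/top0.png');s=cv2.imread('pics/side0.png')
a=cv2.resize(t[230:290,145:300],None,fx=5,fy=5,interpolation=cv2.INTER_CUBIC)   # 775x300
b=cv2.resize(s[260:355,185:285],(300,285),interpolation=cv2.INTER_CUBIC) #3x
c=cv2.resize(t[215:295,305:410],(394,300),interpolation=cv2.INTER_CUBIC) #3.75x
o=np.zeros((600,775,3),np.uint8);o[:300]=a;o[300:585,:300]=b;o[300:,320:714]=c
cv2.imwrite('pics/crop1.png',o)
C=cal('top');S=cal('side')
for tp,sd in [((343,226),(269,286)),((345,282),(202,281)),((398,252),(221,337))]:
    for z in (.025,.035,.045): print(tp,z,np.round(onz(C,tp,z),3),'-> side top',np.round(proj(S,onz(C,tp,z))[0],1), 'base',np.round(proj(S,onz(C,tp,z)*[1,1,0])[0],1))
E
```

```text
(343, 226) 0.025 [ 0.569 -0.169  0.025] -> side top [266.8 283.1] base [266.8 290.2]
(343, 226) 0.035 [ 0.567 -0.167  0.035] -> side top [266.1 279.7] base [266.2 289.7]
(343, 226) 0.045 [ 0.565 -0.166  0.045] -> side top [265.4 276.2] base [265.5 289.2]
(345, 282) 0.025 [ 0.418 -0.162  0.025] -> side top [200.6 277.1] base [201.7 284.2]
(345, 282) 0.035 [ 0.417 -0.161  0.035] -> side top [200.  273.7] base [201.6 283.8]
(345, 282) 0.045 [ 0.417 -0.16   0.045] -> side top [199.4 270.3] base [201.4 283.3]
(398, 252) 0.025 [ 0.489 -0.312  0.025] -> side top [221.3 336.9] base [222.1 343.8]
(398, 252) 0.035 [ 0.488 -0.309  0.035] -> side top [220.6 332.9] base [221.8 342.7]
(398, 252) 0.045 [ 0.487 -0.307  0.045] -> side top [219.9 328.9] base [221.4 341.7]
```

View pics/crop1.png

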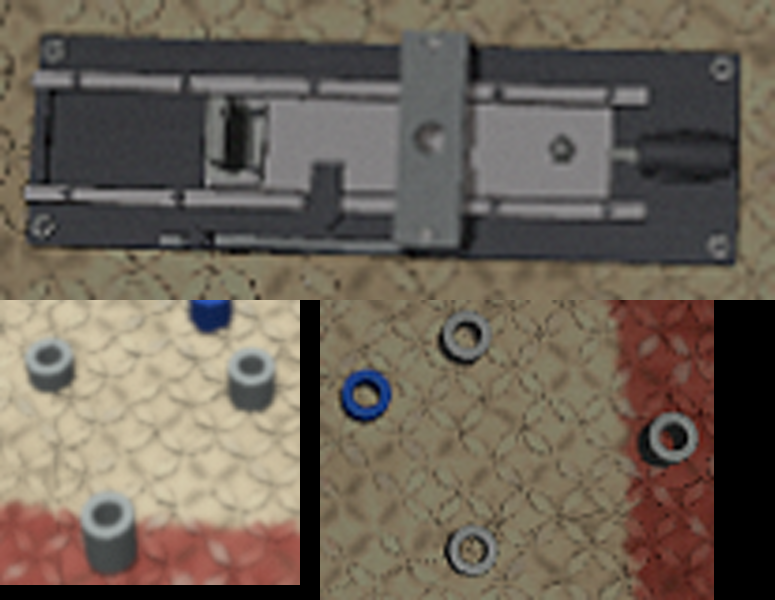

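Side crop: the short sleeve is on the left, the middle one on the right at side (269,286), and the tall one at the bottom. In the top view, sleeve B is therefore the ring at about (343.6,224.6). Top crop (÷5, offset 145,230): pin at (562,150), pull plate at about (238,135), pointer tip near (330,225), mark near (205,237).

```bash
python3 - <<'E'
from h import *
C=cal('top');S=cal('side')
t=cv2.imread('pics/top0.png');s=cv2.imread('pics/side0.png')
f=lambda x,y:(145+(x+.5)/5-.5,230+(y+.5)/5-.5)
pin=onz(C,f(562,150),.040);print('pin',pin)
print('bridge hole top',onz(C,f(430,138),.073))
hd=onz(C,f(238,135),.091);print('handle',hd,np.linalg.norm((hd-pin)[:2]),np.degrees(np.arctan2(*(hd-pin)[1::-1])))
for n,p,z in [('pointer',(330,225),.02),('mark',(205,240),.02)]: print(n,onz(C,f(*p),z))
for n,a,b,z in [('rail top',(75,78),(640,96),.022),('rail bot',(70,195),(640,211),.022)]:
    d=onz(C,f(*a),z)-onz(C,f(*b),z); print(n,np.degrees(np.arctan2(d[1],d[0])))
# ring centre of B: light top face
g=cv2.cvtColor(t,cv2.COLOR_BGR2HSV)
for (u,v) in [(343,225),(345,282),(398,252)]:
    r=g[v-10:v+11,u-10:u+11]; m=((r[...,1]<40)&(r[...,2]>95)).astype(np.uint8)
    ys,xs=np.nonzero(m); (c,rad)=cv2.minEnclosingCircle(np.stack([xs,ys],1).astype(np.float32)); print(u,v,m.sum(),c[0]+u-10,c[1]+v-10,rad)
b=onz(C,(343.6,224.6),.035);print('B',b)
o1=two(C,(343.6,224.6),S,(185+250/3,260+66/3)); print('B top 2view',o1)
print('pin on side',proj(S,pin), 'two-view heights sleeves', two(C,(345,282),S,(185+50/3,260+57/3)),two(C,(398.9,251.3),S,(185+107/3,260+215/3)))
E
```

```text
pin [0.48895335 0.06704007 0.04      ]
bridge hole top [0.4950337  0.13349796 0.073     ]
handle [0.49939192 0.22995944 0.091     ] 0.16325343956794983 86.33395367183994
pointer [0.45746693 0.19335505 0.02      ]
mark [0.45268436 0.26072561 0.02      ]
rail top 85.21379830353132
rail bot 85.54777880324485
343 225 78 343.8333330154419 223.5 6.3465776443481445
345 282 78 345.8125 280.9375 6.5700364112854
398 252 74 398.75 250.75 6.373874664306641
B [ 0.57060837 -0.1691157   0.035     ]
B top 2view (array([ 0.57174515, -0.16968672,  0.03033476]), np.float64(0.0006843380841651084))
pin on side [[243.98884301 207.62990771]] two-view heights sleeves (array([ 0.41915003, -0.16274247,  0.01892051]), np.float64(0.001546865426103753)) (array([ 0.48910652, -0.31046069,  0.04114159]), np.float64(0.00022551338987968552))
```

The two-view heights come out in the order 19/30/41 mm, a constant −5 mm bias, so B = (0.571,−0.169) is the middle sleeve. Pull azimuth ≈ 85.4°, pin ≈ (0.489,0.067). I'll move above B with the jaws along −4.6°.

Request:
step_arm(fingers=[0,0,0,0,0,0,0,0,0,0,0,0], delta_pos=[[1,-0.5,0.2],[1,-0.5,0.2],[1,-0.5,0.2],[1,-0.5,0.2],[1,-0.5,0.2],[1,-0.5,0],[1,-0.5,0],[1,-0.5,0],[1,-0.5,0],[1,-0.5,0],[1,-0.5,0],[0.9,-0.5,0]], rot=[[0,0,-0.5],[0,0,-0.5],[0,0,-0.5],[0,0,-0.5],[0,0,-0.5],[0,0,-0.5],[0,0,-0.5],[0,0,-0.5],[0,0,-0.5],[0,0,-0.5],[0,0,-0.5],[0,0,-0.5]], force=40)

```text
time_s: 1.1
eef_pos: [0.5733, 0.4057, 0.2827]
eef_rot: [[-0.64, 0.769, -0.0], [0.769, 0.64, -0.001], [-0.0, -0.001, -1.0]]
force: [0.3, 1.1, -1.2]
grip_width: 0.0852
```

Request:
step_arm(fingers=[0,0,0,0,0,0,0,0,0,0,0,0], delta_pos=[[0,-1,0],[0,-1,0],[0,-1,0],[0,-1,0],[0,-1,0],[0,-1,0],[0,-1,0],[0,-1,0],[0,-1,0],[0,-1,0],[0,-1,0],[0,-1,0]], rot=[[0,0,-0.6],[0,0,-0.6],[0,0,-0.6],[0,0,-0.6],[0,0,-0.6],[0,0,-0.6],[0,0,-0.6],[0,0,-0.6],[0,0,-0.6],[0,0,-0.6],[0,0,-0.6],[0,0,-0.6]])

```text
time_s: 2.1
eef_pos: [0.5714, 0.0455, 0.2831]
eef_rot: [[-0.066, 0.998, -0.0], [0.998, 0.066, 0.0], [0.0, -0.0, -1.0]]
force: [0.1, -0.3, -0.3]
grip_width: 0.0854
```

Request:
step_arm(fingers=[0,0,0,0,0,0,0,0,0,0], delta_pos=[[0,-0.9,-0.4],[0,-0.9,-0.4],[0,-0.9,-0.4],[0,-0.9,-0.4],[0,-0.9,-0.4],[0,-0.9,-0.4],[0,-0.9,-0.4],[0,-0.9,-0.4],[0,0,0],[0,0,0]], rot=[[0,0,-0.2],[0,0,-0.2],[0,0,-0.2],[0,0,-0.2],[0,0,-0.2],[0,0,-0.2],[0,0,-0.25],[0,0,-0.25],[0,0,0],[0,0,0]])

```text
time_s: 2.93
eef_pos: [0.5707, -0.1707, 0.1863]
eef_rot: [[0.083, 0.997, -0.002], [0.997, -0.083, -0.0], [-0.001, -0.002, -1.0]]
force: [0.3, 0.6, 1.1]
grip_width: 0.0853
```

```bash
python3 - <<'E'
from h import *
s=observe();C=cal('wrist');cv2.imwrite('pics/w1.png',get_image('wrist'))
R=np.array(s['eef_rot']);print(s['time_s'],s['eef_pos'],np.degrees(np.arctan2(R[1,1],R[0,1])),np.round(s['qpos'],2),s['force'])
print('cam',-C[2].T@C[3],'B px',proj(C,[.571,-.169,.035]))
E
```

```text
2.9333 [ 0.57073347 -0.17074342  0.18631669] -4.783928109197575 [-0.24  0.34  0.56  1.65 -0.19  1.2   0.28] [0.26678369 0.62706334 1.14656397]
cam [ 0.57927212 -0.08934105  0.30651699] B px [[279.06575386 198.72505942]]
```

View pics/w1.png

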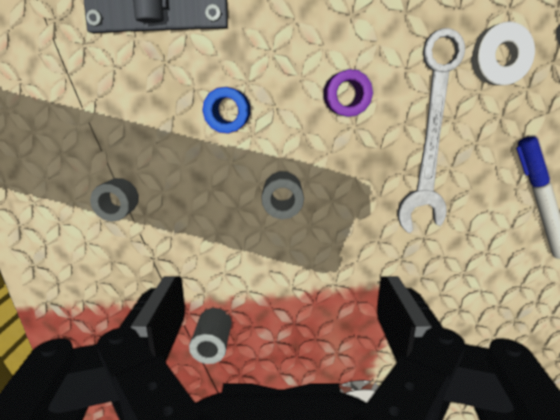

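The wrist view shows the middle sleeve at about (283,197), against a prediction of (279,199). A local circle fit will refine it.

```bash
python3 - <<'E'
from h import *
C=cal('wrist');im=cv2.imread('pics/w1.png')
g=cv2.cvtColor(im,cv2.COLOR_BGR2GRAY)[160:235,245:325]
g4=cv2.GaussianBlur(cv2.resize(g,None,fx=4,fy=4,interpolation=cv2.INTER_CUBIC),(5,5),0)
for lo,hi in ((30,60),(65,110)):
    c=cv2.HoughCircles(g4,cv2.HOUGH_GRADIENT_ALT,1.5,10,param1=100,param2=.6,minRadius=lo,maxRadius=hi)
    if c is None: print('none');continue
    for x,y,r in c[0][:4]:
        p=((x+.5)/4-.5+245,(y+.5)/4-.5+160);print(p,r/4,onz(C,p,.035))
for z in (0,.035): print(z,'r px bore/outer at z', [np.linalg.norm(proj(C,[.571+q,-.169,z])-proj(C,[.571,-.169,z])) for q in (.01,.018)])
cv2.imwrite('pics/c2.png',cv2.resize(im[160:235,245:325],None,fx=6,fy=6,interpolation=cv2.INTER_CUBIC))
E
```

```text
(np.float32(282.125), np.float32(198.625)) 12.0215645 [ 0.57443588 -0.16753775  0.035     ]
(np.float32(282.125), np.float32(190.75)) 19.824429 [ 0.57497657 -0.1607973   0.035     ]
0 r px bore/outer at z [np.float64(10.764007906719106), np.float64(19.384815639265444)]
0.035 r px bore/outer at z [np.float64(12.02514284123184), np.float64(21.65721646478057)]
```

View pics/c2.png

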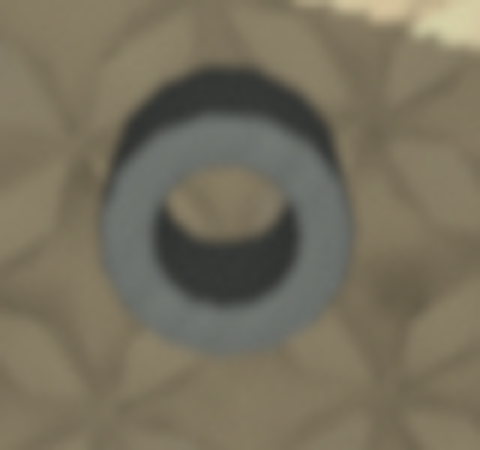

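The bore fit (r = 12.02 px against 12.03 expected) gives B ≈ (0.5745,−0.1675). Averaged with the top view that is (0.573,−0.168). Descend and grip.

Request:
step_arm(fingers=[0,0,0,0,0,0,0,0,0], delta_pos=[[0.08,0.1,-0.8],[0,0,-0.8],[0,0,-0.8],[0,0,-0.8],[0,0,-0.8],[0,0,-0.6],[0,0,-0.4],[0,0,-0.24],[0,0,0]], rot=[[0,0,0],[0,0,0],[0,0,0],[0,0,0],[0,0,0],[0,0,0],[0,0,0],[0,0,0],[0,0,0]])

```text
time_s: 3.73
eef_pos: [0.5739, -0.165, 0.0292]
eef_rot: [[0.079, 0.997, -0.001], [0.997, -0.079, 0.001], [0.0, -0.001, -1.0]]
force: [-0.6, -0.2, 0.8]
grip_width: 0.0856
```

Request:
step_arm(fingers=[1,1,1,1,1,1,1,1,1,1], delta_pos=[[0,0,0],[0,0,0],[0,0,0],[0,0,0],[0,0,0],[0,0,0],[0,0,0],[0,0,0],[0,0,0],[0,0,0]], rot=[[0,0,0],[0,0,0],[0,0,0],[0,0,0],[0,0,0],[0,0,0],[0,0,0],[0,0,0],[0,0,0],[0,0,0]], force=40)

```text
time_s: 4.57
eef_pos: [0.5747, -0.1662, 0.0312]
eef_rot: [[0.08, 0.997, 0.001], [0.997, -0.08, 0.0], [0.0, 0.001, -1.0]]
force: [-1.8, 0.4, 5.8]
grip_width: 0.035
```

Request:
step_arm(fingers=[1,1,1,1,1,1], delta_pos=[[0,0,0.4],[0,0,0.8],[0,0,0.9],[0,0,0.9],[0,0,0.9],[0,0,0.4]], rot=[[0,0,0],[0,0,0],[0,0,0],[0,0,0],[0,0,0],[0,0,0]])

```text
time_s: 5.07
eef_pos: [0.5754, -0.1667, 0.1636]
eef_rot: [[0.081, 0.997, 0.005], [0.997, -0.081, -0.001], [-0.0, 0.005, -1.0]]
force: [0.1, -1.1, -1.2]
grip_width: 0.0345
```

```bash
python3 - <<'E'
from h import *
C=cal('top');S=cal('side')
print('brush tip',two(C,(221,307),S,(195,124)),'can rim',two(C,(249,310),S,(194,183)))
E
```

```text
brush tip (array([0.36553499, 0.14484001, 0.23702048]), np.float64(5.833663060501219e-05)) can rim (array([0.35800641, 0.09097432, 0.09466894]), np.float64(3.512183231566642e-05))
```

Request:
step_arm(fingers=[1,1,1,1,1,1,1,1,1,1,1], delta_pos=[[-0.2,0.5,0],[-0.35,0.9,0],[-0.35,1,0],[-0.35,1,0],[-0.35,1,0],[-0.35,1,0],[-0.35,1,0],[-0.35,0.9,0],[-0.23,0.5,0],[0,0,0],[0,0,0]], rot=[[0,0,0],[0,0,0],[0,0,0],[0,0,0],[0,0,0],[0,0,0],[0,0,0],[0,0,0],[0,0,0],[0,0,0],[0,0,0]])

```text
time_s: 5.98
eef_pos: [0.4874, 0.0685, 0.1593]
eef_rot: [[0.078, 0.997, 0.0], [0.997, -0.078, 0.0], [0.0, 0.0, -1.0]]
force: [-0.6, -1.2, -0.9]
grip_width: 0.0347
```

```bash
python3 - <<'E'
from h import *
s=observe();C=cal('wrist');cv2.imwrite('pics/w2.png',get_image('wrist'))
print(s['time_s'],s['eef_pos'],np.round(s['eef_rot'],3).tolist(),s['force'])
print('pin px foot/top',proj(C,[[.489,.067,.021],[.489,.067,.042]]))
E
```

```text
5.9833 [0.48743709 0.06854783 0.15925565] [[0.078, 0.997, 0.0], [0.997, -0.078, 0.0], [0.0, 0.0, -1.0]] [-0.56220322 -1.16310204 -0.92758059]
pin px foot/top [[280.60373586 207.36885817]
 [280.63357629 216.09637762]]
```

View pics/w2.png

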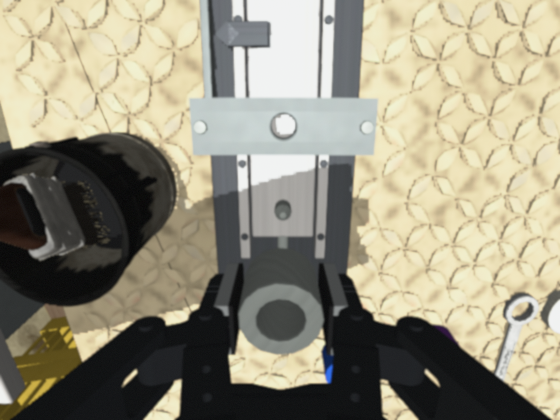

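The wrist view shows the pin at (283,210), predicted (281,207–216). The held sleeve's top ring is centred at about (281,313), and the bridge at (284,126) sits well clear on the +y side. I'll compute the relative offset from fitted shapes.

```bash
python3 - <<'E'
from h import *
s=observe();C=cal('wrist');im=cv2.imread('pics/w2.png')
g=cv2.cvtColor(im,cv2.COLOR_BGR2GRAY)
r=g[195:228,268:300]; m=((r<105)).astype(np.uint8)
n,l,st,ce=cv2.connectedComponentsWithStats(m)
for i in range(1,n):
    if st[i,4]>20: print('pin blob',st[i]+[268,195,0,0,0],ce[i]+[268,195])
r=g[270:360,235:325]; m=((r<80)).astype(np.uint8)
n,l,st,ce=cv2.connectedComponentsWithStats(m)
for i in range(1,n):
    if st[i,4]>300: print('dark',st[i]+[235,270,0,0,0],ce[i]+[235,270])
z=s['eef_pos'][2]-.0312+.035
for p in ((281,312),(281,314)): print('sleeve',onz(C,p,z)-s['eef_pos'])
for p in ((281,213),(283,213)): print('pin',onz(C,p,.038))
for zz in (z,z-.035):
  c=np.array(s['eef_pos'])*[1,1,0]+[0,0,zz]; print('proj r',zz,proj(C,[c,c+[.01,0,0],c+[.018,0,0],c+[0,.018,0],c-[0,.018,0]]))
a=cv2.resize(im[190:235,258:308],None,fx=8,fy=8,interpolation=cv2.INTER_CUBIC)
b=cv2.resize(im[260:360,230:330],None,fx=3.6,fy=3.6,interpolation=cv2.INTER_CUBIC)
cv2.imwrite('pics/c3.png',np.hstack([a,b]))
E
```

```text
pin blob [275 200  16  18 174] [282.75862069 207.41954023]
dark [ 235  270   90   79 2065] [277.29200969 284.99757869]
dark [ 257  300   48   40 1495] [280.39732441 319.67157191]
sleeve [ 1.68921860e-03 -3.83132162e-05  3.80000000e-03]
sleeve [ 0.00161258 -0.00099084  0.0038    ]
pin [0.48975884 0.0668976  0.038     ]
pin [0.49124817 0.0667765  0.038     ]
proj r 0.16304942778924159 [[276.8027727  312.20769666]
 [301.64040146 310.46800403]
 [321.54934556 309.01558661]
 [272.83802258 272.67712061]
 [280.42200126 348.03731173]]
proj r 0.12804942778924158 [[277.44582304 270.46597362]
 [297.49897121 269.00097886]
 [313.56906646 267.80509242]
 [274.30791674 237.19149979]
 [280.3703983  301.35882819]]
```

View pics/c3.png

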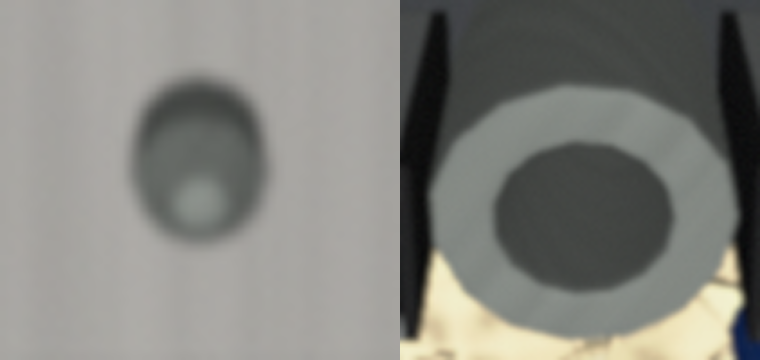

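The pin top is at px (283,215.4), i.e. about (0.4908,0.0673). The held sleeve is offset by about (+1.5,−3) mm from the TCP. That means a shift of about (+1.9,+1.8) mm and then a gentle descent; the fit has 3.5 mm radial clearance.

Request:
step_arm(fingers=[1,1,1,1,1,1,1,1,1,1,1,1], delta_pos=[[0.06,0.06,-0.4],[0,0,-0.8],[0,0,-0.8],[0,0,-0.5],[0,0,-0.3],[0,0,-0.15],[0,0,-0.15],[0,0,-0.15],[0,0,-0.1],[0,0,-0.1],[0,0,0],[0,0,0]], rot=[[0,0,0],[0,0,0],[0,0,0],[0,0,0],[0,0,0],[0,0,0],[0,0,0],[0,0,0],[0,0,0],[0,0,0],[0,0,0],[0,0,0]])

```text
time_s: 7.03
eef_pos: [0.4897, 0.0698, 0.0558]
eef_rot: [[0.08, 0.997, 0.0], [0.997, -0.08, 0.0], [0.0, 0.0, -1.0]]
force: [0.6, 0.2, -1.3]
grip_width: 0.0348
```

Request:
step_arm(fingers=[1,1,1,1,1], delta_pos=[[0,0,-0.05],[0,0,-0.05],[0,0,-0.03],[0,0,0],[0,0,0]], rot=[[0,0,0],[0,0,0],[0,0,0],[0,0,0],[0,0,0]])

```text
time_s: 7.45
eef_pos: [0.4897, 0.0698, 0.0522]
eef_rot: [[0.08, 0.997, 0.0], [0.997, -0.08, 0.0], [0.0, 0.0, -1.0]]
force: [-1.3, -0.4, 5.2]
grip_width: 0.0349
```

Contact of 5 N at TCP z = 0.052, so the underside is at 0.021: seated. Release and rise.

Request:
step_arm(fingers=[0,0,0,0,0,0,0,0,0,0,0], delta_pos=[[0,0,0],[0,0,0],[0,0,0],[0,0,0],[0,0,0],[0,0,0.3],[0,0,0.7],[0,0,1],[0,0,1],[0,0,1],[0,0,0.5]], rot=[[0,0,0],[0,0,0],[0,0,0],[0,0,0],[0,0,0],[0,0,0],[0,0,0],[0,0,0],[0,0,0],[0,0,0],[0,0,0]])

```text
time_s: 8.37
eef_pos: [0.4907, 0.0697, 0.191]
eef_rot: [[0.081, 0.997, 0.004], [0.997, -0.081, 0.002], [0.002, 0.004, -1.0]]
force: [0.4, 0.1, 0.4]
grip_width: 0.0851
```

```bash
python3 - <<'E'
from h import *
s=observe();C=cal('wrist');im=get_image('wrist');cv2.imwrite('pics/w3.png',im)
print(s['time_s'],s['eef_pos'],s['grip_width'])
c=proj(C,[.4908,.0673,.056])[0].astype(int);print(c)
x0,y0=c-40
g=cv2.cvtColor(im,cv2.COLOR_BGR2GRAY)[y0:y0+80,x0:x0+80]
g4=cv2.GaussianBlur(cv2.resize(g,None,fx=4,fy=4,interpolation=cv2.INTER_CUBIC),(5,5),0)
for lo,hi in ((30,65),(70,120)):
    q=cv2.HoughCircles(g4,cv2.HOUGH_GRADIENT_ALT,1.5,10,param1=100,param2=.5,minRadius=lo,maxRadius=hi)
    if q is None: print('none');continue
    for x,y,r in q[0][:3]:
        p=((x+.5)/4-.5+x0,(y+.5)/4-.5+y0);print(p,r/4,onz(C,p,.056))
print([np.linalg.norm(proj(C,[.4908+q,.0673,.056])-proj(C,[.4908,.0673,.056])) for q in (.01,.018)])
cv2.imwrite('pics/w3c.png',cv2.resize(im[20:260,180:400],None,fx=2.4,fy=2.4,interpolation=cv2.INTER_CUBIC))
E
```

```text
8.3667 [0.49074785 0.06971937 0.1909812 ] 0.0850868114379687
[278 210]
(np.float64(278.5), np.float64(212.0)) 12.627301 [0.49101309 0.06569419 0.056     ]
(np.float64(277.75), np.float64(201.125)) 10.874451 [0.49117413 0.0746644  0.056     ]
(np.float64(277.0), np.float64(210.875)) 22.81667 [0.48991297 0.06672385 0.056     ]
[np.float64(12.704762758429522), np.float64(22.87857485294604)]
```

View pics/w3c.png

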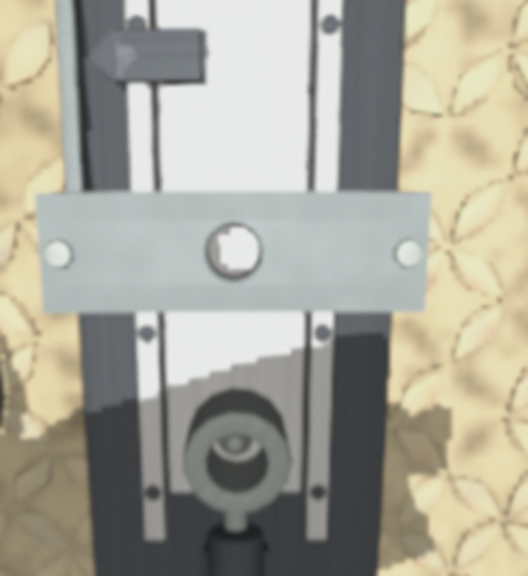

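The crop shows the sleeve seated over the pin (ring at px 278,211). Its radius of 22.8 px matches the 22.9 px expected for a top face at z = 0.056, centred near (0.490,0.066). Now to the handle, rotating +90°.

Request:
step_arm(fingers=[0,0,0,0,0,0,0,0,0,0,0,0], delta_pos=[[0.08,0.95,0],[0.08,0.95,0],[0.08,0.95,0],[0.08,0.95,0],[0.08,0.95,0],[0.08,0.95,0],[0,0,0],[0,0,0],[0,0,0],[0,0,0],[0,0,0],[0,0,0]], rot=[[0,0,0.5],[0,0,0.5],[0,0,0.5],[0,0,0.5],[0,0,0.5],[0,0,0.5],[0,0,1],[0,0,1],[0,0,1],[0,0,1],[0,0,1],[0,0,1]])

```text
time_s: 9.42
eef_pos: [0.5039, 0.2406, 0.1871]
eef_rot: [[-0.651, 0.759, 0.0], [0.759, 0.651, -0.0], [-0.0, 0.0, -1.0]]
force: [0.1, -0.3, 0.1]
grip_width: 0.085
```

Request:
step_arm(fingers=[0,0,0,0,0,0,0,0,0,0,0], delta_pos=[[0,0,0],[0,0,0],[0,0,0],[0,0,0],[0,0,0],[0,0,0],[0,0,0],[0,0,0],[0,0,0],[0,0,0],[0,0,0]], rot=[[0,0,1],[0,0,1],[0,0,1],[0,0,1],[0,0,1],[0,0,1],[0,0,1],[0,0,1],[0,0,1],[0,0,0],[0,0,0]])

```text
time_s: 10.33
eef_pos: [0.504, 0.2406, 0.187]
eef_rot: [[-0.997, 0.083, 0.0], [0.083, 0.997, 0.0], [-0.0, 0.0, -1.0]]
force: [-0.3, -0.2, 0.4]
grip_width: 0.0855
```

```bash
python3 - <<'E'
from h import *
s=observe();C=cal('wrist');im=get_image('wrist');cv2.imwrite('pics/w4.png',im)
R=np.array(s['eef_rot']);print(s['time_s'],s['eef_pos'],np.degrees(np.arctan2(R[1,1],R[0,1])),np.round(s['qpos'],2))
print('cam',-C[2].T@C[3]);u=np.array([.08,.997,0]);v=np.array([-.997,.08,0])
h=np.array([.4908,.067,.091])+.175*u
print('plate top corners pred',np.round(proj(C,[h+a*.006*u+b*.018*v for a in(-1,1) for b in (-1,1)]),1).tolist())
E
```

```text
10.3333 [0.50399079 0.24059999 0.18699696] 85.2337314370152 [-0.65  0.23  0.14  1.74 -0.04  1.18  0.99]
cam [0.42414161 0.24744288 0.30722936]
plate top corners pred [[272.9, 247.0], [272.3, 197.0], [290.2, 246.9], [290.5, 197.0]]
```

View pics/w4.png

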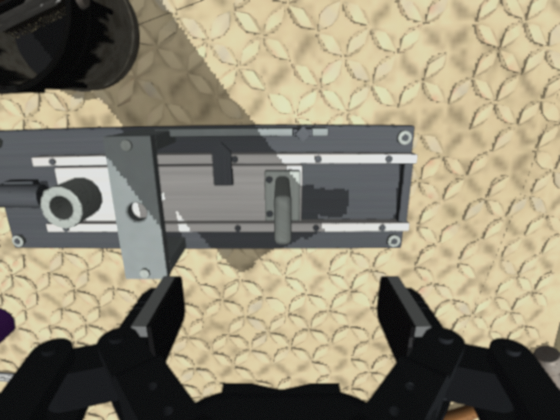

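The plate's top edge appears at x 275–291, rows 200–243 (predicted 273–290, 197–247), so the handle is at about (0.5045,0.242). The pointer is near (222,145) and the mark near (303,131). Descend and grip, and compute the travel.

Request:
step_arm(fingers=[0,0,0,0,0,0,0], delta_pos=[[0.02,0.05,-0.6],[0,0,-0.9],[0,0,-0.9],[0,0,-0.7],[0,0,-0.4],[0,0,-0.2],[0,0,0]], rot=[[0,0,0],[0,0,0],[0,0,0],[0,0,0],[0,0,0],[0,0,0],[0,0,0]])

```text
time_s: 10.97
eef_pos: [0.5042, 0.242, 0.075]
eef_rot: [[-0.997, 0.081, -0.001], [0.081, 0.997, -0.001], [0.001, -0.001, -1.0]]
force: [0.2, 0.7, 0.6]
grip_width: 0.0855
```

Request:
step_arm(fingers=[1,1,1,1,1,1,1,1,1,1,1,1], delta_pos=[[0,0,0],[0,0,0],[0,0,0],[0,0,0],[0,0,0],[0,0,0],[0,0,0],[0,0,0],[0,0,0],[0,0,0],[0,0,0],[0,0,0]], rot=[[0,0,0],[0,0,0],[0,0,0],[0,0,0],[0,0,0],[0,0,0],[0,0,0],[0,0,0],[0,0,0],[0,0,0],[0,0,0],[0,0,0]], force=60)

```text
time_s: 11.97
eef_pos: [0.5047, 0.242, 0.0762]
eef_rot: [[-0.997, 0.08, 0.0], [0.08, 0.997, -0.0], [-0.0, -0.0, -1.0]]
force: [-1.7, -1.9, 5.4]
grip_width: 0.0115
```

```bash
python3 - <<'E'
from h import *
s=observe();C=cal('wrist');im=get_image('wrist');cv2.imwrite('pics/w5.png',im)
print(s['time_s'],s['eef_pos'],s['grip_width'],s['force'])
u=np.array([.08,.997,0])
print('pointer/mark px guess',proj(C,[[.453,.1955,.022],[.448,.262,.022]]))
T=cal('top');f=lambda x,y:(145+(x+.5)/5-.5,230+(y+.5)/5-.5)
print('top travel: mark-pointer',np.dot(onz(T,f(205,240),.022)-onz(T,f(330,225),.022),u),'hole-pin',np.dot(onz(T,f(430,138),.073)-onz(T,f(562,150),.042),u))
cv2.imwrite('pics/w5c.png',cv2.resize(im[60:330,100:460],None,fx=2,fy=2,interpolation=cv2.INTER_CUBIC))
E
```

```text
11.9667 [0.50471077 0.24195129 0.07615654] 0.011509447181181461 [-1.73505106 -1.86261193  5.38594978]
pointer/mark px guess [[182.61176404 163.09914298]
 [310.39651251 142.57053635]]
top travel: mark-pointer 0.06668823091774101 hole-pin 0.06683480381677084
```

View pics/w5c.png

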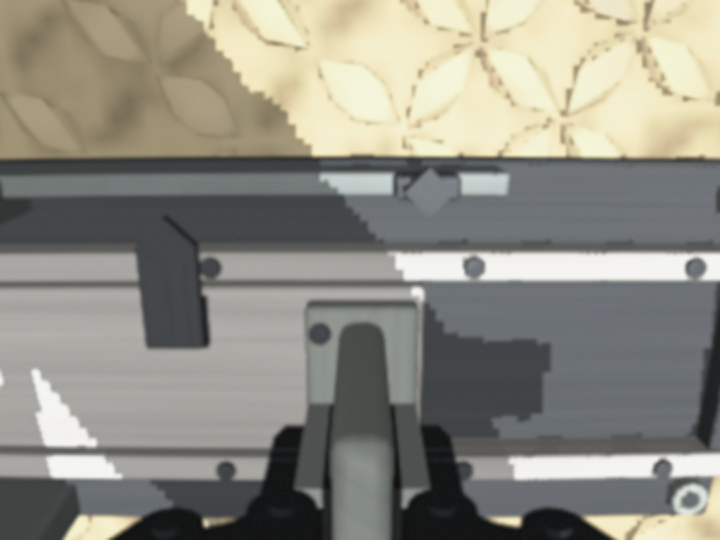

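Plate gripped, width 11.5 mm. In the crop the pointer tip is at (165,215) → px (182.5,167.5), and the mark tip at (431,214) → px (315.5,167). That is a gap of about 66–69 mm. Pull 60 mm first.

Request:
step_arm(fingers=[1,1,1,1,1,1,1,1,1,1,1,1], delta_pos=[[0.008,0.1,0],[0.016,0.2,0],[0.016,0.2,0],[0.016,0.2,0],[0.016,0.2,0],[0.016,0.2,0],[0.016,0.2,0],[0.016,0.2,0],[0.016,0.2,0],[0.016,0.2,0],[0.008,0.1,0],[0,0,0]], rot=[[0,0,0],[0,0,0],[0,0,0],[0,0,0],[0,0,0],[0,0,0],[0,0,0],[0,0,0],[0,0,0],[0,0,0],[0,0,0],[0,0,0]])

```text
time_s: 13.02
eef_pos: [0.5094, 0.3015, 0.0761]
eef_rot: [[-0.997, 0.081, -0.001], [0.081, 0.997, -0.001], [0.0, -0.002, -1.0]]
force: [-4.3, -7.0, 9.2]
grip_width: 0.0113
```

```bash
python3 - <<'E'
from h import *
s=observe();C=cal('wrist');im=get_image('wrist');cv2.imwrite('pics/w6.png',im)
print(s['time_s'],s['eef_pos'],s['grip_width'],s['force'])
a=cv2.resize(im[120:240,150:350],None,fx=4,fy=4,interpolation=cv2.INTER_CUBIC)
cv2.imwrite('pics/w6c.png',a)
E
```

```text
13.0167 [0.50944757 0.30148395 0.0761287 ] 0.011335610084530138 [-4.34303655 -6.99470661  9.19136871]
```

View pics/w6c.png

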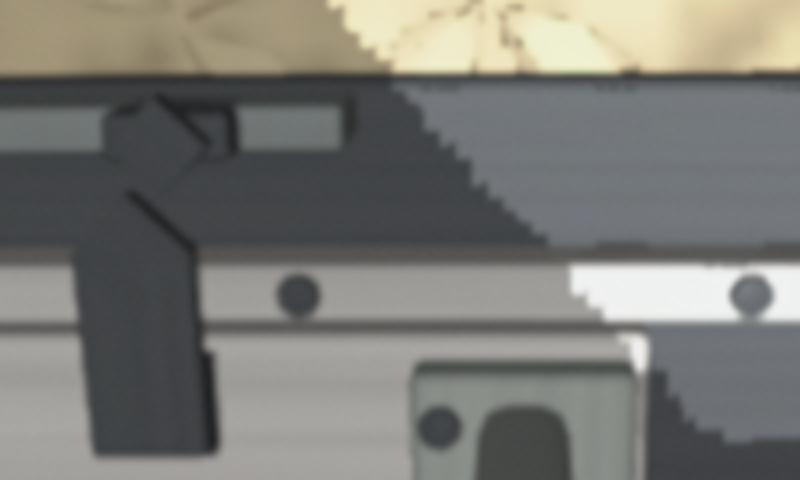

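Views used: 11. In the crop the pointer tip is at (127,190), and the mark tip at about (155,198), partly lost dark-on-dark. Roughly 3 mm remain in this view. The stated ≥65 mm home-to-mark distance suggests a bit more, so I'll triangulate properly.

```bash
python3 - <<'E'
from h import *
s=observe();C=cal('wrist');T=np.array(s['eef_pos']);u=np.array([.081,.9967,0]);v=np.array([-.9967,.081,0])
def at(tcp): K,k,R,t=C; return (K,k,R,t-R@(np.array(tcp)-T))   # same orientation, shifted camera
W5=at([.50471,.24195,.07616]);W4=at([.50399,.2406,.1870])
h5=lambda x,y:(100+(x+.5)/2-.5,60+(y+.5)/2-.5);h6=lambda x,y:(150+(x+.5)/4-.5,120+(y+.5)/4-.5)
def rep(n,P): print(n,'u,v,z rel TCP6:',np.round([(P-T)@u*1e3,(P-T)@v*1e3,P[2]*1e3],1))
for n,a,b in [('mark right corner',(459,187),(208,144)),('mark far corner',(431,169),(155,96)),('rail screw L',(473,267),(299-100*0,296))]:
    P,e=two(W5,h5(*a),C,h6(*b)); rep(n,P);print(' gap mm',e*1e3)
for z in (.018,.022,.026,.030):
    rep('pointer6',onz(C,h6(127,190),z));rep('pointer5',onz(W5,h5(165,215),z));rep('mark5',onz(W5,h5(431,214),z))
# enlarged w4 for tips: print dark profile near expected
im=cv2.imread('pics/w4.png');g=cv2.cvtColor(im,cv2.COLOR_BGR2GRAY)
print(g[124:146,294:314])
E
```

```text
mark right corner u,v,z rel TCP6: [-36.6  54.7  38.1]
 gap mm 0.9166545374598452
mark far corner u,v,z rel TCP6: [-43.   59.3  35.9]
 gap mm 0.5495378437228057
rail screw L u,v,z rel TCP6: [-29.7  31.3  21.8]
 gap mm 0.09239705253368044
pointer6 u,v,z rel TCP6: [-52.6  44.9  18. ]
pointer5 u,v,z rel TCP6: [-111.6   44.7   18. ]
mark5 u,v,z rel TCP6: [-40.9  44.9  18. ]
pointer6 u,v,z rel TCP6: [-51.4  45.7  22. ]
pointer5 u,v,z rel TCP6: [-110.4   45.5   22. ]
mark5 u,v,z rel TCP6: [-41.3  45.6  22. ]
pointer6 u,v,z rel TCP6: [-50.2  46.5  26. ]
pointer5 u,v,z rel TCP6: [-109.2   46.3   26. ]
mark5 u,v,z rel TCP6: [-41.7  46.4  26. ]
pointer6 u,v,z rel TCP6: [-49.1  47.3  30. ]
pointer5 u,v,z rel TCP6: [-108.1   47.1   30. ]
mark5 u,v,z rel TCP6: [-42.1  47.2  30. ]
[[138 140 137 130 127 128 134 141 147 143 139 135 140 146 149 149 148 145
  140 127]
 [ 92  93  89  81  77  74  77  87  91  92  87  85  87  93  96  96  95  94
   89  82]
 [ 73  74  69  60  54  53  59  70  79  84  82  76  72  73  74  73  74  70
   64  62]
 [ 60  60  57  53  48  50  58  76  93  99  92  76  64  60  59  59  6
[... 847 characters left out ...]
  97  98
   98 100]
 [ 99  98  98  96  91  96 105 108 111 110 111 109 106 102  99  99  99  99
   99  99]
 [ 99  99 100  97  95  97 104 106 109 110 108 104 101  99  99  99  99  99
   98  99]
 [ 99  99  99  99  99  99 101 104 107 107 105 101 100  99 100 101 100 100
  100 100]
 [101 102 101 101 101 101 100 103 104 104 103 101 101 100 101 101 100 101
  102 102]
 [101 101 101 100 101 101 102 101 102 102 101 101 102 101 101 101 102 101
  101 101]
 [100 101 100  99 101 100 101 100 100 100 100 100 100 100 100 101 101 100
  100 101]
 [100 100 100 100 100 100 101 100 100 101 100 100 100 100 100 100 100 100
  100 101]
 [102 101 101 101 100 101 101 101 101  99 101 101 101 101 100 101 101 101
  101 100]]
```

```bash
python3 - <<'E'
from h import *
s=observe();C=cal('wrist');T=np.array(s['eef_pos']);u=np.array([.081,.9967,0]);v=np.array([-.9967,.081,0])
K,k,R,t=C
at=lambda tcp:(K,k,R,t-R@(np.array(tcp)-T))
W5=at([.50471,.24195,.07616]);W4=at([.50399,.2406,.1870])
h5=lambda x,y:(100+(x+.5)/2-.5,60+(y+.5)/2-.5)
for r in (140,141,142):
    P,e=two(W5,h5(431,214),W4,(303,r));print('mark tip w4/w5',np.round([(P-T)@u*1e3,(P-T)@v*1e3,P[2]*1e3,e*1e3],1))
for z in (.026,.032,.037):
    P=onz(W5,h5(431,214),z); print(z,(P-T)@u*1e3,'px w6 (crop)',(proj(C,P)[0]-[150,120])*4)
# w3: hole vs sleeve, camera rotated -90 about z at TCP (.49075,.06972,.19098)
Rz=cv2.Rodrigues(np.array([0,0,np.radians(-90.0)]))[0]
cam=-R.T@t-T; T3=np.array([.49075,.06972,.19098]); R3=R@Rz.T; W3=(K,k,R3,-R3@(T3+Rz@cam))
f3=lambda x,y:(180+(x+.5)/2.4-.5,20+(y+.5)/2.4-.5)
a=onz(W3,f3(235,251),.073);b=onz(W3,(278,211.3),.056);print('hole-sleeve w3',(a-b)@u*1e3,(a-b)@v*1e3,a,b)
for z in (.022,.026): p=onz(W3,f3(92,54),z);print('pointer-sleeve w3',z,(p-b)@u*1e3)
im=cv2.imread('pics/w6.png')
im=cv2.createCLAHE(4,(4,4)).apply(cv2.cvtColor(im,cv2.COLOR_BGR2GRAY))[125:200,155:230]
cv2.imwrite('pics/w6d.png',cv2.resize(im,None,fx=8,fy=8,interpolation=cv2.INTER_CUBIC))
E
```

```text
mark tip w4/w5 [-43.2  48.9  39.    0.3]
mark tip w4/w5 [-42.5  47.2  30.9   0.6]
mark tip w4/w5 [-41.8  45.5  22.3   1. ]
0.026 -41.71327744066363 px w6 (crop) [191.9835586  188.51777961]
0.032 -42.32505979216594 px w6 (crop) [175.05761112 188.63099703]
0.037 -42.834878418417865 px w6 (crop) [160.00044315 188.73526128]
hole-sleeve w3 68.24556600674661 -0.05253335211242222 [0.49395899 0.13218795 0.073     ] [0.48837858 0.06416994 0.056     ]
pointer-sleeve w3 0.022 127.86668816769969
pointer-sleeve w3 0.026 127.28463367455744
```

Height matters here: the mark's tip sits at about 31–37 mm and the pointer's at about 26 mm, so the parallax made the gap look small. The independent estimates of total travel agree: mark–pointer 66–67 mm, hole–pin 66.8 mm (top) and about 66 mm (wrist). About 7 mm remain, so pull 7 mm.

Request:
step_arm(fingers=[1,1,1,1,1,1,1], delta_pos=[[0.005,0.06,0],[0.005,0.06,0],[0.005,0.06,0],[0.004,0.05,0],[0,0,0],[0,0,0],[0,0,0]], rot=[[0,0,0],[0,0,0],[0,0,0],[0,0,0],[0,0,0],[0,0,0],[0,0,0]])

```text
time_s: 13.65
eef_pos: [0.5099, 0.3076, 0.0762]
eef_rot: [[-0.997, 0.081, -0.001], [0.081, 0.997, -0.002], [0.001, -0.002, -1.0]]
force: [-4.2, -7.7, 9.6]
grip_width: 0.0112
```

```bash
python3 - <<'E'
from h import *
s=observe();C=cal('wrist');T=np.array(s['eef_pos']);u=np.array([.081,.9967,0]);v=np.array([-.9967,.081,0])
im=get_image('wrist');cv2.imwrite('pics/w7.png',im);tp=get_image('top');cv2.imwrite('pics/top7.png',tp)
print(s['time_s'],T,s['grip_width'],s['force'],(T-[.50471,.24195,0])@u)
cl=cv2.createCLAHE(4,(4,4))
a=cv2.resize(cl.apply(cv2.cvtColor(im,cv2.COLOR_BGR2GRAY))[125:200,145:245],(800,600),interpolation=cv2.INTER_CUBIC)
b=cv2.resize(cl.apply(cv2.cvtColor(tp,cv2.COLOR_BGR2GRAY))[225:290,145:300],(800,335),interpolation=cv2.INTER_CUBIC)
o=np.vstack([cv2.resize(a,(355,266)),np.zeros((1,355),np.uint8)]) 
o=np.zeros((600,800),np.uint8);o[:335]=b;o[336:,:352]=cv2.resize(a,(352,264))
o[336:,360:712]=cv2.resize(im[125:200,145:245,1].clip(0,110)*2,(352,264),interpolation=cv2.INTER_CUBIC)
cv2.imwrite('pics/last.png',o)
E
```

```text
13.65 [0.50992873 0.30764365 0.07616864] 0.011247867490050452 [-4.15507873 -7.7382795   9.55270582] 0.06589957647857826
```

View pics/last.png

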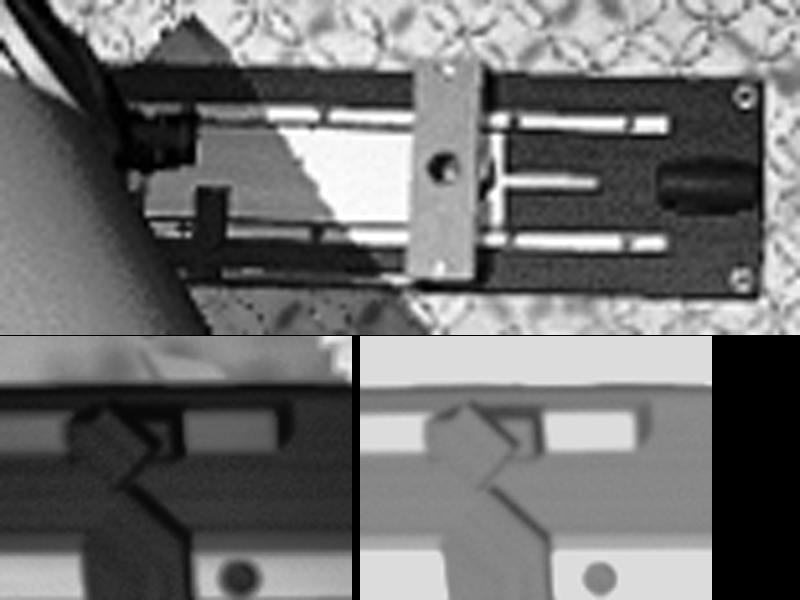

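The last view shows the mark tip at about (480,487) and the pointer tip at about (488,487), meeting almost level. In the top view, the sleeve edge peeks out beside the bridge at (487,170) and its bore shows through the sight hole. Allowing for the mark being slightly higher than the pointer, another ~1 mm centres it, giving 66.9 mm of travel, in line with all the estimates.

Request:
step_arm(fingers=[1,1,1,1,1,1,1,1], delta_pos=[[0.002,0.035,0],[0,0,0],[0,0,0],[0,0,0],[0,0,0],[0,0,0],[0,0,0],[0,0,0]], rot=[[0,0,0],[0,0,0],[0,0,0],[0,0,0],[0,0,0],[0,0,0],[0,0,0],[0,0,0]])

```text
time_s: 14.42
eef_pos: [0.51, 0.3085, 0.0762]
eef_rot: [[-0.997, 0.081, -0.001], [0.081, 0.997, -0.002], [0.001, -0.002, -1.0]]
force: [-3.6, -8.2, 9.4]
grip_width: 0.0111
```

```bash
python3 - <<'E'
from h import *
s=observe();T=np.array(s['eef_pos'])
print(s['time_s'],T,s['grip_width'],s['force'],(T-[.50471,.24195,0])@np.array([.081,.9967,0]),np.abs(s['qvel']).max())
print(job_done())
E
```

```text
14.4167 [0.51002322 0.30854968 0.07615682] 0.011082765258128189 [-3.58908381 -8.24440727  9.38600826] 0.06681027223606875 0.0011469666722424734
the job is handed in; nothing more can be done
None
```

I set the middle (35 mm) sleeve fully down over the pin, then pulled the shuttle about 66.8 mm by its plate. I handed the job in at about 14.4 s, with the shuttle held at the mark in a 60 N grip.

- **Seating:** the sleeve met the plate with about 5 N of contact at the expected height. Its measured ring radius was 22.8 px, against 22.9 px expected for a seated sleeve. It may sit about 2 mm off the pin's axis, which is inside the 7 mm limit. I did not measure it again after the pull; the top picture only shows its edge beside the bridge and its bore through the sight hole.
- **Hold:** at hand-in the arm was still (joint speeds about 0.001 rad/s), the spring load showed as about 8 N, and the plate read 11 mm in the fingers.
- **Alignment:** this is the least certain check, because mark and pointer sit at different heights and one view misleads.
  - The last close view, 1 mm before the end, showed the tips about 1 mm apart.
  - After 60 mm of pull, a first reading from a single picture gave 3 mm left to go. I rejected it because it put the mark under the stated 65 mm minimum.
  - The other estimates of the full travel ranged from 64.5 to 68.2 mm, so 66.8 mm should be within the 5 mm tolerance.
- **Other things:** I did not touch the other sleeves or the things lying around, but I took no final picture to confirm they had not moved.

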